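# Set the second steering mirror on its base

### The arm

A 6-joint arm with a two-finger parallel gripper is mounted at the origin on a cart in front of the work surface, level with it; the furniture and walls round the work are solid. World frame = base frame: x ahead of the robot, y to its left, z up, the work surface at z = 0. Lengths are in mm, angles in rad, forces in N, time in s.
With the tool pointing down it reaches from about 325 to 875 mm from the base axis. Payload 4.4 kg.
Tool frame: the origin (TCP) lies on the centre line of the jaws, within the pads' length; the fingertips stand ahead of it and the grasp point (between the pads) lies 6 mm ahead of it (ctrl.tcp_to_tips is the z of the fingertips in the tool frame, in mm); z points along the fingers, y is the line along which they close (so a half turn about z gives the same grasp; the last joint's range is limited). The gripper opens to 85 mm and grips with 20 to 120 N. Pads are 22 mm wide; open, the fingers measure 114 mm over their backs; the gripper's body (76 mm by 85 mm) begins 54 mm behind the grasp point. The pads swing forward as they close: fully open they stand 13 mm farther back than shut.
Start: joints at [-1.317, 0.207, 1.542, -0, 1.393, -0.15], TCP at [226.443, -528.536, 227.282] pointing down, gripper open.
Joint ranges: [-2.73, 2.73], [-0.86, 2.22], [0.23, 2.46], [-1.11, 4.25], [0.08, 2.63], [-2.82, 2.82]. Speed limits (rad/s): [2.79, 2.79, 3.14, 3.14, 3.14, 3.14].

### API

Orientations are given as a 3x3 rotation matrix whose columns are the frame's x, y, z axes.
In Python, from plant import ctrl, sensors, optics gives the robot as it stands. Calls block until the motion is done:
- ctrl.move_ptp(position, orientation): joint-space move of the TCP to a pose.
- ctrl.move_l(position, rot=None, vel=150, threshold=None): straight line of the TCP; rot=None keeps the orientation; vel is the mean speed in mm/s. With threshold (N) it stops when the force on the tool has changed by that much, and returns True; else False.
- ctrl.set_joints(angles): joint-space move.
- ctrl.gripper_to(opening, force=None): finger opening in mm; force is the grip in N (None keeps the last); returns when the fingers have stopped.
- ctrl.hold(seconds).
- ctrl.solve_ik(position, orientation): joint angles nearest the present ones, or None.
- sensors.read_state(): the state.
- optics.grab_frame(name): name is "side" or "top"; returns (picture, depth): 480x640x3 uint8, red, green, blue; 480x640 float32, mm along the optical axis (not along the pixel's ray), 0 where there is no reading.
- optics.camera_params(name): a dict with "mtx" (3x3 intrinsics, pixels), "R" (3x3) and "t" (3): a world point X has camera coordinates R X + t. Camera axes: x right, y down, z forward; pixel columns grow to the right and rows downward; lengths in mm; the calibration is good to about 2 mm. A picture is of the moment at which its call begins. camera_params takes no time and is no camera call.
A pose or a line that the arm cannot do raises ctrl.MotionError and nothing moves.
- ctrl.finish_job(): hands the job in; it is judged then, once.
The state is a dict: "t": time; "q": joint angles; "qvel": joint speeds; "tau": joint torques, N m; "eef_pos": TCP position; "eef_rot": TCP orientation; "force": force on the tool from outside, world axes, zero at the start; "wrist_torque": the same for the moment, N m; "grip_width": finger opening in mm; "grasp_force": force on a finger pad.
Only numpy, scipy, OpenCV 4.12 (cv2) and the standard library are available. Lean on these libraries where they do the work, as an engineer would, in place of code of your own. Each camera call takes 0.05 s, during which the arm holds its last target. There are 200 camera calls.

### The job

Pick up the mirror mount that stands bare on the table and set it down gently, upright, on the empty base plate: foot on the ring mark in the middle, mirror looking straight out over the plate's one open side, as the mount on the other base already does. Let go of it there.

Things in the scene. Friction and masses are not known exactly. Their poses are not given: they have to be found in the camera images.
- mirror_mount: Loose mirror mount, 88 mm tall, 0.19 kg, upright on the bare table: steel pedestal 32 mm across, 40 mm high; square black head, z 40 to 88, y -24 to 24 (flat sides, good to grip), x -14 to 6 mm. Round mirror on the -x face, looking along -x; two knobs on the +x face out to x = 22. Origin: underside, 6 mm +x of the pedestal's axis; z up. Its twin on the other base is clamped.
- mount_foot (a point): Centre of the underside of the loose mount's round foot (32 mm across): 6 mm from the mount's origin on the mirror side.
- mirror_sight (a point): A point in the air 100 mm straight out in front of the loose mount's mirror side, measured from the foot's axis: from mount_foot towards it (horizontally) is the way the mirror looks.
- empty_base: Empty aluminium base plate, bolted down: 96 x 96 x 6 mm, a low fence (6 mm thick, top at z = 16) along its +x, +y and -y sides; its -x side is open. Origin: middle of the underside; z up. Flat ring mark 40 mm across in the middle; four 3 mm high screw heads at x, y = +-35 mm. A like plate carries the other mount; which one lies left or right changes.
- empty_base_seat (a point): Centre of the ring mark, on the upper face of the empty base plate (6 mm above the table).
There are look-alikes about, which are no part of the job. Leave any brown look-alike of the mirror_mount alone.

How it is judged (in metres and radians):
At the end, for the whole second after the job is handed in: The loose mount stands at rest and upright (within 5 degrees) with its foot flat on the empty base plate, the foot's centre within 15 mm of the middle of the ring mark, and the mirror looking out over the open side within 12 degrees (horizontal distance between mount_foot and empty_base_seat below 0.015 m and z of mount_foot in the frame of empty_base below 0.01 m and angle between mirror_mount's own z axis and vertical below 0.09 rad and angle between the x axis of mirror_mount and the x axis of empty_base, either way round below 0.21 rad and x of mirror_sight in the frame of empty_base below -0.05 m and linear speed of mirror_mount below 0.02 m/s); the robot touches nothing.
It fails at once if The mount is dropped or banged onto the base plate (faster than 0.5 m/s just above it) (linear speed of mirror_mount above 0.5 m/s and horizontal distance between mount_foot and empty_base_seat below 0.05 m and height (world z) of mount_foot below 0.035 m).
It also fails if it takes over 38 s, if anything falls off the work surface, if the arm or the gripper's body presses on something with over 40 N, if the wrist force passes 120 N, or if a joint passes its speed limit or range.

## Working session

There is one attempt and no reset: what is moved stays moved. The work goes in short steps, each a Python script; the robot and the scene stay as the last script left them, time stands still between calls to the robot, and variables do not carry over. Pictures are saved under pics/ and viewed, at most 10 in all, crops included, and the job is handed in when it is done.

```bash
mkdir -p pics; python3 - <<'E'
from plant import ctrl,sensors,optics
import cv2,numpy as np
for n in("top","side"):
    p,d=optics.grab_frame(n);cv2.imwrite(f"pics/{n}0.png",p[:,:,::-1]);np.savez(f"{n}0.npz",p=p,d=d)
    c=optics.camera_params(n);print(n,c,-c["R"].T@c["t"])
print(ctrl.tcp_to_tips,sensors.read_state())
E
```

```text
top {'mtx': array([[464.96428417,   0.        , 320.64364505],
       [  0.        , 464.96428417, 235.01535621],
       [  0.        ,   0.        ,   1.        ]]), 'R': array([[ 0.017061  , -0.99965425,  0.02000781],
       [-0.99046028, -0.01963395, -0.13639258],
       [ 0.13673825, -0.01748994, -0.9904528 ]]), 't': array([ 43.71845082, 654.98948902, 835.11787563])} [533.8026352   71.16952807 915.60583484]
side {'mtx': array([[488.15724356,   0.        , 314.01215893],
       [  0.        , 488.15724356, 238.9323963 ],
       [  0.        ,   0.        ,   1.        ]]), 'R': array([[-0.99996127, -0.00542377, -0.00693076],
       [ 0.00186689,  0.63887184, -0.76931092],
       [ 0.00860043, -0.76929406, -0.63883697]]), 't': array([648.74412048,  10.66791459, 959.61275077])} [640.44599482 734.9276036  625.73933463]
25.0 {'t': 0.1, 'q': array([-1.31650130e+00,  2.07372316e-01,  1.54286165e+00,  6.97146585e-06,
        1.39349933e+00, -1.50495795e-01]), 'qvel': array([-0.00074174, -0.00089307, -0.00392792, -0.0014281 ,  0.00024963,
       -0.00106808]), 'tau': array([-4.07275911e-04, -3.84089792e+01, -2.92549753e+01, -2.24297723e-04,
        4.83323151e-03,  1.20167675e-05]), 'eef_pos': array([ 226.26216707, -527.83395288,  226.1965999 ]), 'eef_rot': array([[ 9.19185373e-01,  3.93824791e-01, -5.31865267e-04],
       [ 3.93825014e-01, -9.19183093e-01,  2.07352747e-03],
       [ 3.27724960e-04, -2.11541796e-03, -9.99997709e-01]]), 'force': array([ 0.46501572, -1.12329762, -0.36965817]), 'wrist_torque': array([ 0.01628859, -0.01626875, -0.01139743]), 'grasp_force': 0.0, 'grip_width': 85.77793994823722}
```

View pics/top0.png

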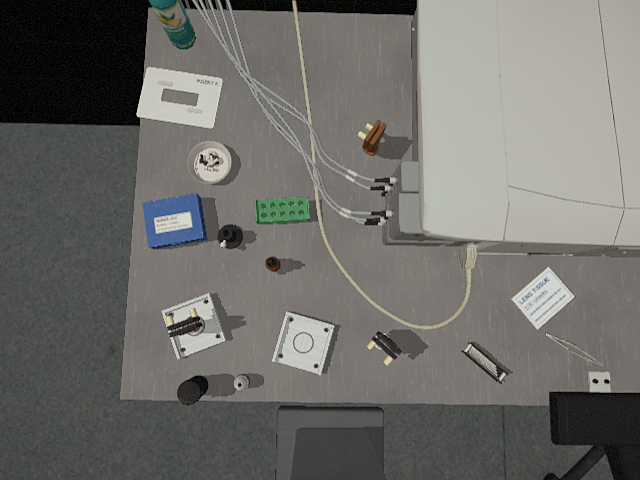

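View pics/side0.png

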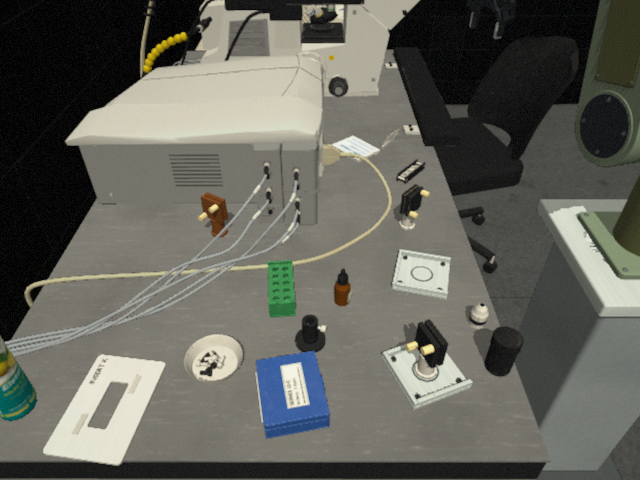

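The top view shows the loose black mount at about (385,347), the empty base at (305,343), and the clamped twin at (185,325). The brown look-alike is at (373,138). Next I'll zoom in on the base and mount.

```bash
cat > h.py <<'E'
from plant import ctrl,sensors,optics
import cv2,numpy as np
def ray(n,uv,z):
    c=optics.camera_params(n);o=-c["R"].T@c["t"]
    d=c["R"].T@np.linalg.inv(c["mtx"])@np.array([uv[0],uv[1],1.])
    return o+d*(z-o[2])/d[2]
def proj(n,X):
    c=optics.camera_params(n);p=c["mtx"]@(c["R"]@np.array(X,float)+c["t"]);return p[:2]/p[2]
def cloud(n,d):
    c=optics.camera_params(n);v,u=np.mgrid[:480,:640]
    P=np.stack([u,v,np.ones_like(u)],-1)@np.linalg.inv(c["mtx"]).T*d[...,None]
    return (P-c["t"])@c["R"]
E
python3 - <<'E'
from h import *
a=np.load("top0.npz");b=np.load("side0.npz")
i1=cv2.resize(a["p"][300:390,262:422],(800,450),interpolation=cv2.INTER_CUBIC)
cv2.imwrite("pics/topz.png",i1[:,:,::-1])
i2=cv2.resize(b["p"][175:305,375:475],(462,600),interpolation=cv2.INTER_CUBIC)
cv2.imwrite("pics/sidez.png",i2[:,:,::-1])
W=cloud("top",a["d"])
# mount head: top-surface points by height
for nm,(v0,v1,u0,u1) in dict(mount=(325,370,362,408)).items():
    w=W[v0:v1,u0:u1].reshape(-1,3);p=a["p"][v0:v1,u0:u1].reshape(-1,3)
    m=(w[:,2]>80)&(w[:,2]<95);q=w[m];print(nm,m.sum(),q.mean(0) if m.sum() else 0)
    r=cv2.minAreaRect(q[:,:2].astype(np.float32));print(r,cv2.boxPoints(r))
    m2=(w[:,2]>58)&(w[:,2]<75);print("knobs",w[m2][:,:].mean(0),m2.sum())
p=a["p"][300:385,262:345].astype(int);w=W[300:385,262:345]
m=((p.min(-1)>150)).astype(np.uint8);m=cv2.morphologyEx(m,cv2.MORPH_CLOSE,np.ones((5,5)))
c=max(cv2.findContours(m,0,2)[0],key=cv2.contourArea)
r=cv2.minAreaRect(c);bx=cv2.boxPoints(r)+[262,300];print(r,bx)
print([ray("top",x,10).round(1) for x in bx],ray("top",bx.mean(0),10),ray("top",(303.0,343),6))
print("table z",np.median(W[345:370,345:362,2]))
E
```

```text
mount 342 [450.13742689 -63.501232    87.06434907]
((448.5775146484375, -58.48762893676758), (48.122520446777344, 35.53701400756836), 48.09144973754883) [[419.2824   -64.52595 ]
 [445.7295   -88.262665]
 [477.87262  -52.44931 ]
 [451.42554  -28.712593]]
knobs [461.27282228 -57.58271377  67.16439263] 38
((40.641510009765625, 42.75471496582031), (50.54867935180664, 51.92228698730469), 15.945395469665527) [[271.20755386 360.77358627]
 [285.47169876 310.8490591 ]
 [334.07546997 324.73584366]
 [319.81132126 374.66036987]]
[array([416.8, 144.6,  10. ]), array([510.5, 120.2,  10. ]), array([485.8,  26.5,  10. ]), array([392.7,  52.2,  10. ])] [451.0830943   85.92405701  10.        ] [450.26937909  85.29381771   6.        ]
table z -0.5688220401108268
```

View pics/topz.png

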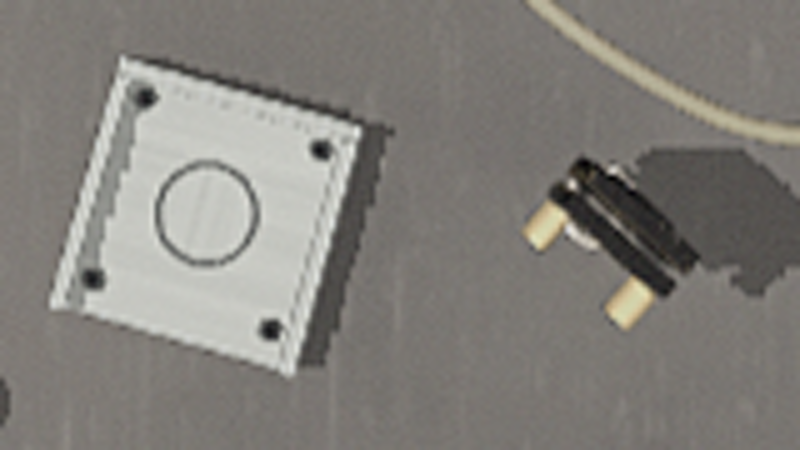

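View pics/sidez.png

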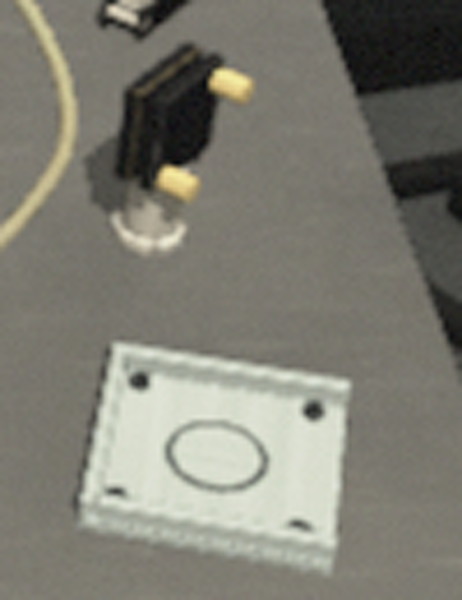

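The plate's open side faces the robot (world −x, yaw about −15°), which matches how the twin is turned. The mount's knobs point to image lower-left, so its yaw is about 138°. I'll refine the head pose and check the IK, including joint 6.

```bash
cat >> h.py <<'E'
def headpose(box,n="top",zlo=84,zhi=92):
    p,d=optics.grab_frame(n);v0,v1,u0,u1=box
    w=cloud(n,d)[v0:v1,u0:u1].reshape(-1,3);c=p[v0:v1,u0:u1].reshape(-1,3)
    q=w[(w[:,2]>zlo)&(w[:,2]<zhi)&(c.max(1)<90)][:,:2]
    for _ in range(4):
        m=np.median(q,0);ev,V=np.linalg.eigh(np.cov((q-m).T));s=(q-m)@V
        mid=(np.percentile(s,1,0)+np.percentile(s,99,0))/2
        ctr=m+V@mid
        k=(abs(s-mid)<[11.5,26]).all(1);q=q[k]
    a=V[:,1];return ctr,np.degrees(np.arctan2(a[1],a[0]))%180,np.ptp(s,0),len(q)
def down(yaw_y):  # tool y along this world angle (deg), z down
    t=np.radians(yaw_y);y=np.array([np.cos(t),np.sin(t),0]);z=np.array([0,0,-1.]);return np.column_stack([np.cross(y,z),y,z])
E
python3 - <<'E'
from h import *
print(headpose((325,370,362,408)))
# hand-read corners of head top (zoomed picture), z=88
for q in [(583,158),(698,262),(555,190),(670,293)]: print(ray("top",(262+q[0]/5,300+q[1]/5),88).round(1))
# foot from side: rim bottom centre approx
print("foot side",ray("side",(375+150/4.62,175+232/4.62),3).round(1))
print("seat side",ray("side",(375+217/4.62,175+455/4.62),6).round(1),"seat top",ray("top",(262+207/5,300+213/5),6).round(1))
for g in (48,228):
    print(g,ctrl.solve_ik([450,-62,72],down(g)))
for g in (75,255):
    print(g,ctrl.solve_ik([450,85,80],down(g)))
E
```

```text
(array([454.60599779, -63.69643527]), np.float64(48.56618115744826), array([19.6698709 , 47.46570105]), 256)
[479.3 -47.9  88. ]
[444.4 -88.   88. ]
[468.2 -38.1  88. ]
[433.7 -78.2  88. ]
foot side [456.3 -58.7   3. ]
seat side [451.  88.   6.] seat top [451.   84.5   6. ]
48 [-3.27836444e-01  1.51121669e-01  1.96743979e+00 -4.44089210e-16
  1.02303119e+00 -1.16559449e+00]
228 [-3.27836444e-01  1.51121669e-01  1.96743979e+00 -4.44089210e-16
  1.02303119e+00  1.97599817e+00]
75 [-2.66734177e-03  1.44644312e-01  1.95405201e+00 -4.44089210e-16
  1.04289633e+00 -1.31166428e+00]
255 [-2.66734177e-03  1.44644312e-01  1.95405201e+00 -4.44089210e-16
  1.04289633e+00  1.82992837e+00]
```

```bash
python3 - <<'E'
from h import *
g=228.6; c=np.array([455.4,-63.0])
ctrl.move_ptp([*c,190],down(g))
ctrl.move_l([*c,72],vel=100)
s=sensors.read_state();print(s["t"],s["force"],s["eef_pos"])
ctrl.gripper_to(40,40)
s=sensors.read_state();print(s["grip_width"],s["grasp_force"],s["eef_pos"],s["force"])
ctrl.move_l([*c,150],vel=80)
s=sensors.read_state();print(s["t"],s["grip_width"],s["grasp_force"],s["force"])
seat=np.array([451,85.8]);e=np.radians(-15);tc=seat+2*np.array([np.cos(e),np.sin(e)])
ctrl.move_ptp([*tc,150],down(75))
ctrl.move_l([*tc,110],vel=80)
p,d=optics.grab_frame("side");cv2.imwrite("pics/s1.png",cv2.resize(p[140:340,340:540],(600,600),interpolation=cv2.INTER_CUBIC)[:,:,::-1])
s=sensors.read_state();print(s["t"],s["grip_width"],s["eef_pos"])
E
```

```text
3.3667 [ 0.46285814 -0.43025785 -0.32162294] [456.08491397 -63.22400306  72.65688955]
46.64403178238107 41.39053165912628 [455.8899682  -63.24246849  72.71446321] [-0.76632723 -1.02556979  5.01741637]
4.9333 47.03773129627842 41.3295516371727 [-0.49861947  0.58485574 -1.38371909]
8.3917 46.34852189244336 [453.47269941  85.29623699 110.41925054]
```

View pics/s1.png

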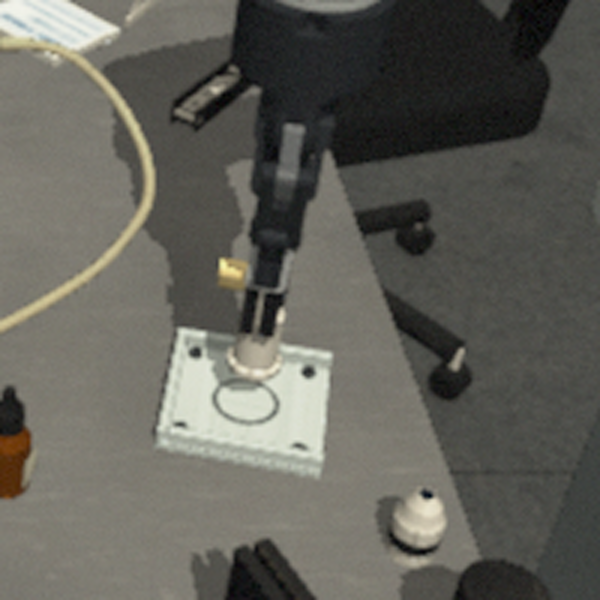

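The mount is held upright with its knobs towards +x. The foot is at about (254,364) and the ring at (246,402) in the crop. I'll compare the two positions, then lower.

```bash
python3 - <<'E'
from h import *
f=ray("side",(340+254/3,140+365/3),38);r=ray("side",(340+246/3,140+402/3),6);print(f,r,(r-f)[:2])
tc=sensors.read_state()["eef_pos"][:2]
tc=tc+np.clip((r-f)[:2],-3,3)*[1,.5]
ctrl.move_l([*tc,84],vel=60)
hit=ctrl.move_l([*tc,75],vel=12,threshold=4)
s=sensors.read_state();print(hit,s["eef_pos"],s["force"],s["t"])
p,d=optics.grab_frame("side");cv2.imwrite("pics/s2.png",cv2.resize(p[190:310,360:480],(600,600),interpolation=cv2.INTER_CUBIC)[:,:,::-1])
E
```

```text
[450.99070054  91.09948514  38.        ] [451.15509369  89.38384582   6.        ] [ 0.16439316 -1.71563931]
True [453.98077964  84.47744551  78.6840317 ] [-0.05750919  0.55596852  5.14456555] 9.5
```

View pics/s2.png

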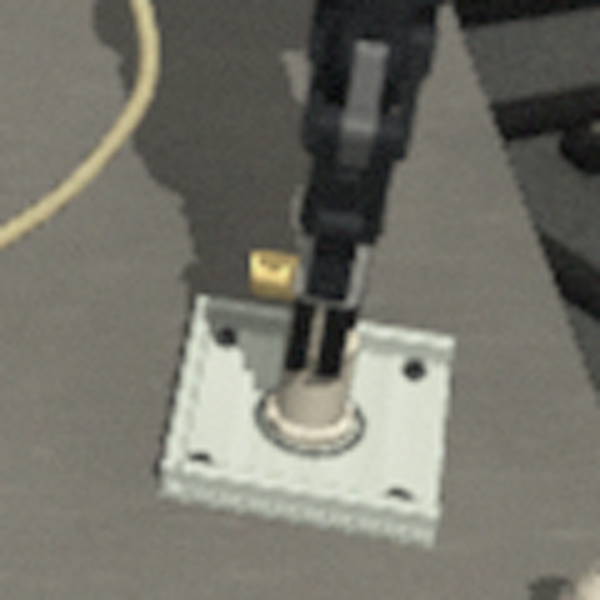

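The foot is inside the ring at about (313,418), touching the plate at the expected height. I'll release, retreat straight up, and check.

```bash
python3 - <<'E'
from h import *
e=sensors.read_state()["eef_pos"]
ctrl.gripper_to(80)
ctrl.move_l([e[0],e[1],200],vel=80)
q=np.array(sensors.read_state()["q"]);q[0]-=0.9;ctrl.set_joints(q)
c,a,s,n=headpose((290,390,262,350),zlo=88,zhi=99);print(c,a,s,n)
t=np.radians(a-90);foot=c-2*np.array([np.cos(t),np.sin(t)]);print("foot",foot,"yaw",a-90)
p,d=optics.grab_frame("top");p2,_=optics.grab_frame("side")
A=cv2.resize(p[300:390,262:352],(400,400),interpolation=cv2.INTER_CUBIC);B=cv2.resize(p2[190:310,360:480],(400,400),interpolation=cv2.INTER_CUBIC)
cv2.imwrite("pics/end.png",np.hstack([A,B])[:,:,::-1]);print(sensors.read_state()["t"])
E
```

```text
[453.52859955  84.53585615] 74.85898197311005 [20.25300836 46.00444169] 267
foot [451.59802777  85.0582474 ] yaw -15.141018026889952
13.3
```

View pics/end.png

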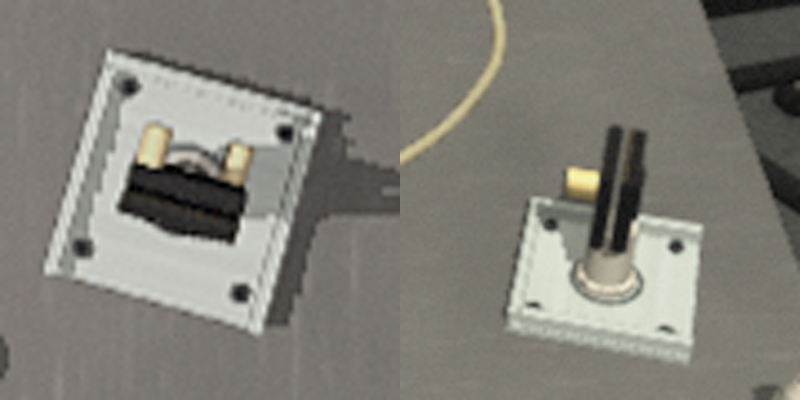

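The mount stands upright within the ring, foot at about (452,85) against the seat at (451,85). Its yaw is −15°, and the mirror faces the open side.

```bash
python3 -c "
from plant import ctrl
print(ctrl.finish_job())"
```

```text
the job is handed in; nothing more can be done
None
```

The mirror mount stands upright on the empty base plate, its foot about 1 mm from the ring's centre by the camera and the mirror facing the open side; I let go, moved the arm clear and handed the job in at about 13 s (no verdict was returned).

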